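# Open the screw-cap jar and drop in a desiccant canister

## Robot

A 6-joint arm with a two-finger parallel gripper is mounted at the origin on the work surface. World frame = base frame: x ahead of the robot, y to its left, z up, the work surface at z = 0. Lengths are in mm, angles in rad, forces in N, time in s.
With the tool pointing down it reaches from about 275 to 825 mm from the base axis. Payload 5.2 kg.
Tool frame: the origin (TCP) lies at the very end of the fingers, on their centre line; the grasp point (between the pads) lies 19 mm behind it; z points along the fingers, y is the direction in which the jaws open and shut (so a half turn about z gives the same grasp; the last joint's range is limited). The gripper opens to 93 mm and grips with 3 to 60 N. Pads are 15 mm wide; open, the fingers measure 128 mm over their backs; the gripper's body (75 mm by 188 mm) begins 65 mm behind the grasp point.
Start: joints at [1.017, 0.259, 1.535, -0, 1.348, -0.203], TCP at [188.986, 516.517, 218.653] pointing down, gripper open.
Joint ranges: [-3.14, 3.14], [-0.91, 2.08], [0.19, 2.58], [-1.22, 4.36], [0.22, 2.71], [-3.12, 3.12]. Speed limits (rad/s): [2.57, 2.57, 3.14, 3.14, 3.14, 3.14].

## Interface

Orientations are given as [roll, pitch, yaw] about the fixed x, y, z axes, in that order (R = Rz(yaw) Ry(pitch) Rx(roll)).
In Python, from bench import robot gives the robot as it stands. The module is installed in compiled form; this text tells all that it offers. Calls block until the motion is done:
- robot.move_ptp(position, orientation): joint-space move of the TCP to a pose.
- robot.move_linear(position, ori=None, speed=150, f_stop=None): straight line of the TCP; ori=None keeps the orientation; speed is the mean speed in mm/s. With f_stop (N) it stops when the force on the tool has changed by that much, and returns True; else False.
- robot.move_j(angles): joint-space move.
- robot.move_gripper(opening): opening from 0.0 (shut) to 1.0 (fully open); the grip force is fixed at half the most; returns when the fingers have stopped.
- robot.sleep(seconds).
- robot.inverse_kinematics(position, orientation): joint angles nearest the present ones, or None.
- robot.get_image(name): name is "scene" or "top" or "wrist"; returns a dict with "img" (400x640x3 uint8, blue, green, red), "fovy" (degrees; the focal length in pixels is half the picture's height over the tangent of half this angle, whatever the lens; pixels are square), "cx", "cy" (the principal point, pixels), "eye" and "orientation" of the camera in the world. Camera axes: x right, y down, z forward; pixel columns grow to the right and rows downward; lengths in mm; the calibration is good to about 2 mm. A picture is of the moment at which its call begins. There is no depth.
A pose or a line that the arm cannot do raises robot.MotionError and nothing moves.
- robot.hand_in(): hands the job in, once; it reports no verdict.
Readings, each from a call of its own:
- robot.current_t(): time.
- robot.current_qpos(): joint angles.
- robot.current_joint_vel(): joint speeds.
- robot.current_joint_efforts(): joint torques, N m.
- robot.current_tcp_pos(): TCP position.
- robot.current_eef_rot(): TCP orientation.
- robot.current_contact_force(): force on the tool from outside, world axes, zero at the start.
- robot.current_ft_torque(): the same for the moment, N m.
- robot.current_gripper_width(): opening from 0.0 (shut) to 1.0 (fully open).
Only numpy, scipy, OpenCV 4.12 (cv2) and the standard library are available. Lean on these libraries where they do the work, as an engineer would, in place of code of your own. Each camera call takes 0.05 s, during which the arm holds its last target.

## Task

Unscrew the cap of the jar held in the bench clamp, turning it a bit at a time until it lifts off, and set it down flat, top side up, in the shallow tray. Then push down the dispenser's spring flap, reach past it for the white desiccant canister, lower it through the open mouth of the jar and let it go inside. Leave the bag sealer, the closed spare jar and the tape roll where they are.

Things in the scene. Friction and masses are not known exactly. Their poses are not given: they have to be found in the camera images.
- jar: Clear plastic jar, 90 mm across, fixed upright in a grey bench clamp (base plate 140 x 140 x 12 mm, dark steel collar); it cannot move or turn. Origin on the table under the jar's axis, z up. Inside it is 84 mm wide; inner floor 17 mm above the origin, shoulder at 82 mm, rim of the mouth at 114 mm.
- cap: Grey ribbed screw cap, 66 mm across, 28 mm tall, about 60 g, screwed on the jar at the start. Origin: centre of its underside (92 mm above the table at the start, its flat top at 120 mm), z up through its top. Round: it can be gripped round the outside at any yaw.
- jar_mouth (a point): Centre of the jar's mouth, on its axis, level with the rim, 114 mm above the table. The mouth is 44 mm across inside, the neck 50 mm outside (58 mm over the thread). Covered by the cap at the start.
- cap_top (a point): Centre of the cap's top. Right-hand thread: it unscrews anticlockwise seen from above and rises 24 mm per turn (3.8 mm per rad; about 1 mm of play), stays put when let go part way, comes free after about 205 degrees (3.6 rad) and 14 mm of rise, then lifts straight off. Pulling earlier does nothing.
- flap_edge (a point): Middle of the flap's free edge: when shut, at x = +9 mm, z = 128 mm in the dispenser's frame, so that the flap covers most of the canister seen from above. Swinging down, it clears the canister's top by about 3 mm.
- tray: Shallow white open tray, 180 mm (its x) x 160 mm (its y), rim 20 mm high, walls and floor 5 mm thick, fixed to the table. Origin: centre of its underside, z up. The cap goes flat on its floor.
- dispenser: Grey dispenser fixed to the table: a tray 126 mm (its x) by 116 mm (its y), walls 40 mm high and 6 mm thick, with an upright wall on its -x edge (131 mm tall, inner face at x = -55 mm) that carries the flap. Origin: centre of its underside, z up. The canister stands on its 6 mm thick floor below the flap.
- flap (a joint): Hinge angle (rad) of the aluminium spring flap, 92 mm wide, 3 mm thick: 0 shut (level), up to 1.45 swung down. Hinge along the dispenser's y at x = -49 mm, z = 128 mm. Pushed from above, its free edge swings down towards the hinge wall; a light spring (about 1 N) shuts it. It rests against fingers that reach down past it and shuts when they leave.
- canister: White plastic bar-shaped canister, 22 x 22 mm square and 70 mm long, about 40 g, standing on the dispenser's floor within 4 mm of the dispenser's origin axis, its sides along the dispenser's x and y within 5 degrees. Origin: centre of its underside, z along it; its top is 76 mm above the table. Best gripped along the dispenser's y; drawn 28 mm to the dispenser's +x before rising it stays clear of the flap.
- canister_center (a point): The middle of the canister, 35 mm from either end.
- sealer: Bystander: blue hand-press bag sealer, 90 x 240 mm, 120 mm tall. Origin: centre of its underside.
- spare_jar: Bystander: closed white jar with a grey lid, 80 mm across, 100 mm tall. Origin: centre of its underside.
- tape: Bystander: cardboard-brown roll of tape lying flat, 100 mm across, 48 mm tall. Origin: centre of its underside.
There are look-alikes about, which are no part of the job. Several things have the shape of the cap; the one meant has the colours described above.

How it is judged:
By the outcome, as a careful person would: the job done as asked, in the order asked, and still so for the second after the job is handed in, with the robot touching nothing.
It also fails if it takes over 66 s, if anything falls off the work surface, if the arm or the gripper's body presses on something with over 40 N, if the wrist force passes 120 N, or if a joint passes its speed limit or range.

## Working session

There is one attempt and no reset: what is moved stays moved. The work goes in short steps, each a Python script; the robot and the scene stay as the last script left them, time stands still between calls to the robot, and variables do not carry over. Pictures are saved under pics/ and viewed, and the job is handed in when it is done.

```bash
ls; mkdir -p pics; python3 - <<'E'
from bench import robot
import cv2
for n in ["scene","top","wrist"]:
    d=robot.get_image(n); cv2.imwrite(f"pics/{n}0.png",d["img"])
    print(n,d["fovy"],d["cx"],d["cy"],d["eye"],d["orientation"])
print(robot.current_t(),robot.current_eef_rot(),robot.current_tcp_pos())
E
```

```text
pics
scene 50.73760013444905 324.9534542763244 202.28179409959958 [1501.08748327  -36.48643647  845.95393117] [-2.22141946e+00 -1.26079576e-03  1.51457815e+00]
top 48.50861308733167 313.30101007147533 203.07371482309563 [ 303.1731128    14.34415039 1484.69506821] [-2.95118676  0.0100308  -1.57853912]
wrist 71.01669356243345 320.3535052269528 198.37799228341368 [115.90396043 542.30405633 383.34177941] [2.86335192e+00 6.32614152e-04 1.21989475e+00]
0.15 [-3.14018224e+00 -2.68044166e-04  2.79081886e+00] [188.76763909 516.14136785 218.00144171]
```

View pics/scene0.png

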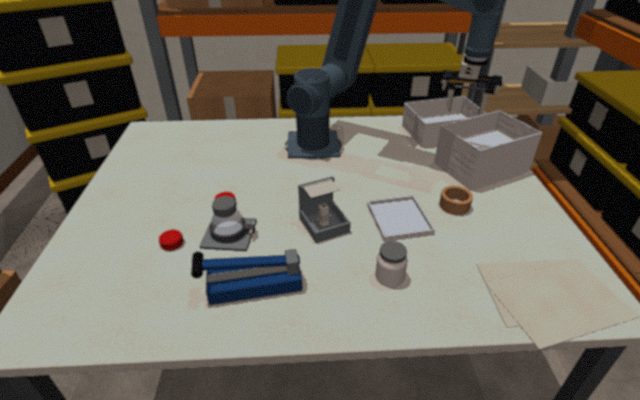

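View pics/top0.png

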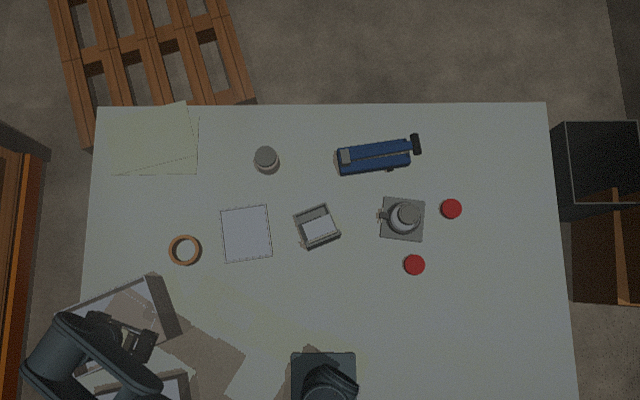

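View pics/wrist0.png

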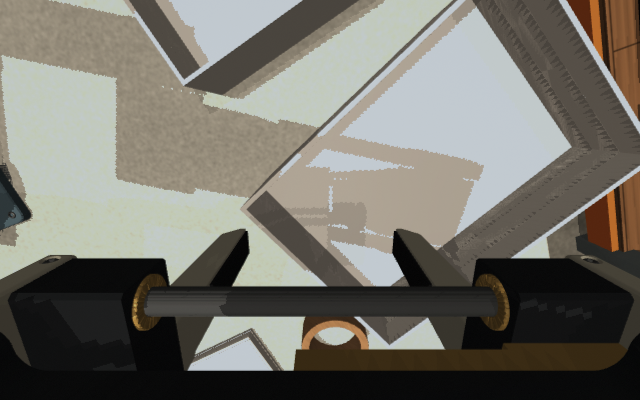

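```bash
cat > h.py <<'E'
import numpy as np, cv2
from scipy.spatial.transform import Rotation as R
def cam(d):
    f=200/np.tan(np.radians(d["fovy"])/2); return f,R.from_euler('xyz',d["orientation"]).as_matrix(),np.array(d["eye"])
def ray(d,u,v):
    f,M,e=cam(d); r=M@np.array([(u-d["cx"])/f,(v-d["cy"])/f,1]); return e,r
def onz(d,u,v,z):
    e,r=ray(d,u,v); return e+r*(z-e[2])/r[2]
def proj(d,p):
    f,M,e=cam(d); q=M.T@(np.array(p)-e); return np.array([d["cx"]+f*q[0]/q[2],d["cy"]+f*q[1]/q[2]])
E
python3 - <<'E'
import cv2
a=cv2.imread("pics/top0.png");b=cv2.imread("pics/scene0.png")
cv2.imwrite("pics/topc.png",cv2.resize(a[185:265,280:440],None,fx=5,fy=5,interpolation=cv2.INTER_NEAREST))
cv2.imwrite("pics/scenec.png",cv2.resize(b[165:265,190:350],None,fx=5,fy=5,interpolation=cv2.INTER_NEAREST))
cv2.imwrite("pics/topt.png",cv2.resize(a[190:280,200:300],None,fx=6,fy=6,interpolation=cv2.INTER_NEAREST))
E
```

```text
(no output)
```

View pics/topc.png

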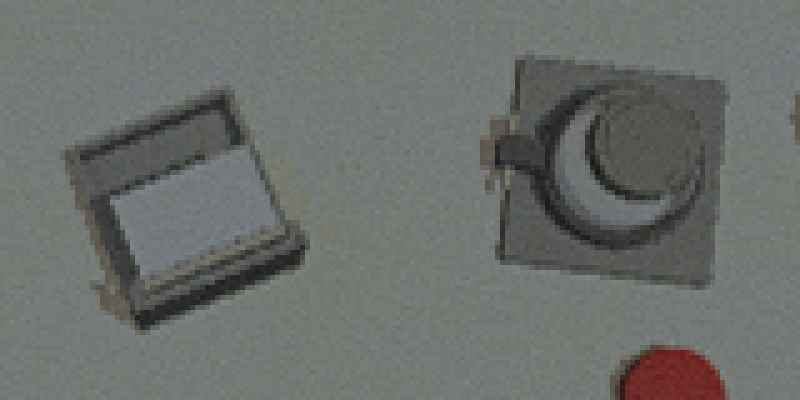

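View pics/scenec.png

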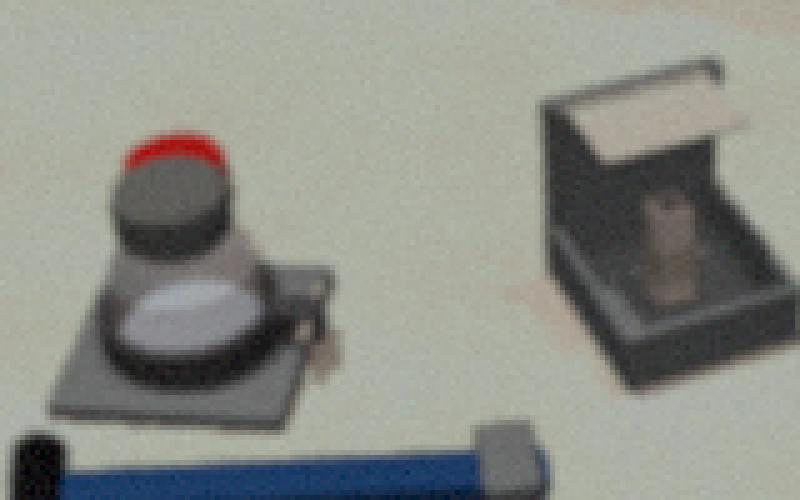

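View pics/topt.png

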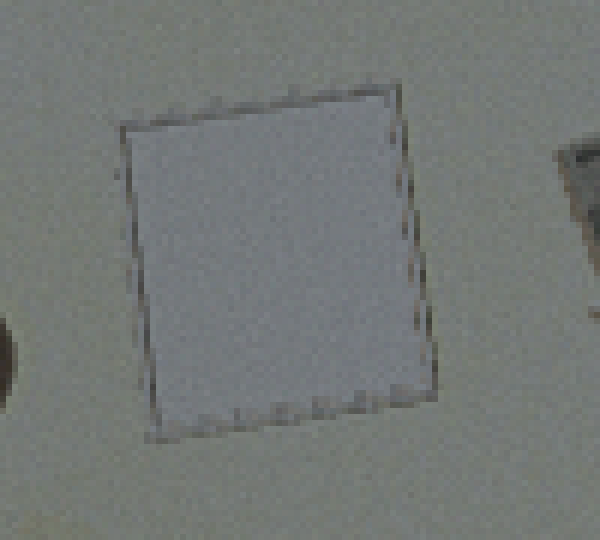

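```bash
python3 - <<'E'
from bench import robot
from h import *
d=robot.get_image("top"); s=robot.get_image("scene")
T=lambda x,y:(280+x/5-.4,185+y/5-.4)
P=lambda u,v,z:np.round(onz(d,u,v,z),1)[:2]
print("cap",P(*T(652,145),120), "scene",np.round(onz(s,190+171/5-.4,165+190/5-.4,120),1))
print("plate",[P(*T(*c),12) for c in [(517,55),(725,83),(708,288),(500,258)]])
print("tray",[P(200+x/6-.4,190+y/6-.4,20) for x,y in [(123,127),(397,85),(435,397),(155,438)]])
print("disp +x rim",[P(*T(*c),40) for c in [(68,152),(230,92)]])
print("wall top",[P(*T(*c),131) for c in [(138,310),(305,245)]])
print("flap",[P(*T(*c),128) for c in [(110,197),(245,148),(286,230),(145,280)]])
E
```

```text
cap [ 530.1 -274.5] scene [ 534.8 -268.7  120. ]
plate [array([ 610.6, -209.2]), array([ 589.9, -348.5]), array([ 451.6, -329.7]), array([ 472.8, -192.7])]
tray [array([562.3, 339.9]), array([584.8, 186.7]), array([410.4, 163.7]), array([389.4, 316.8])]
disp +x rim [array([542.3,  93.3]), array([581.6, -14.1])]
wall top [array([429.2,  45.5]), array([468.2, -57. ])]
flap [array([499.4,  62.5]), array([529.2, -21.2]), array([477.9, -45.6]), array([447.9,  41.2])]
```

```bash
python3 - <<'E'
from bench import robot
from h import *
import pickle
c,s=np.cos(.35),np.sin(.35)
robot.move_ptp([506+110*c,17+110*s,240],[np.pi,0,.35])
robot.sleep(.3)
d=robot.get_image("wrist"); cv2.imwrite("pics/w1.png",d["img"]); pickle.dump(d,open("w1.pkl","wb"))
print(robot.current_t(),robot.current_qpos(),d["eye"],robot.current_tcp_pos())
robot.move_ptp([531,-271,225],[np.pi,0,.45])
robot.sleep(.3)
d=robot.get_image("wrist"); cv2.imwrite("pics/w2.png",d["img"]); pickle.dump(d,open("w2.pkl","wb"))
print(robot.current_t(),robot.current_qpos(),d["eye"],robot.current_tcp_pos())
E
```

```text
2.8333 [-9.18812344e-02  3.57984748e-01  1.34385035e+00  3.03119353e-05
  1.43972035e+00  1.12822104e+00] [679.90886647  81.24776855 405.45651401] [609.27268995  55.14162461 240.03090932]
4.45 [-6.57567901e-01  3.37624406e-01  1.40956785e+00  6.17921181e-05
  1.39429254e+00  4.62046588e-01] [ 599.10109146 -237.06355601  390.49303832] [ 531.37146358 -270.31420874  225.06916587]
```

View pics/w1.png

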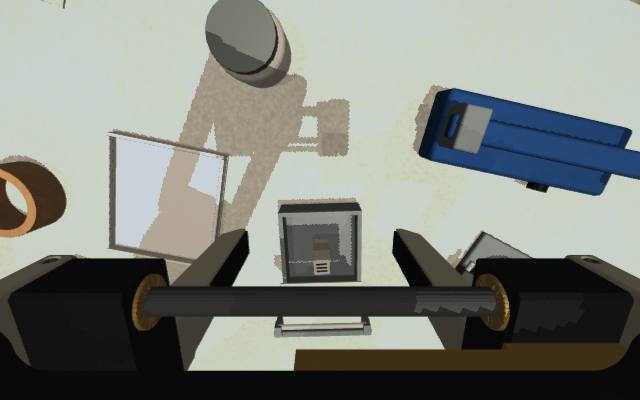

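View pics/w2.png

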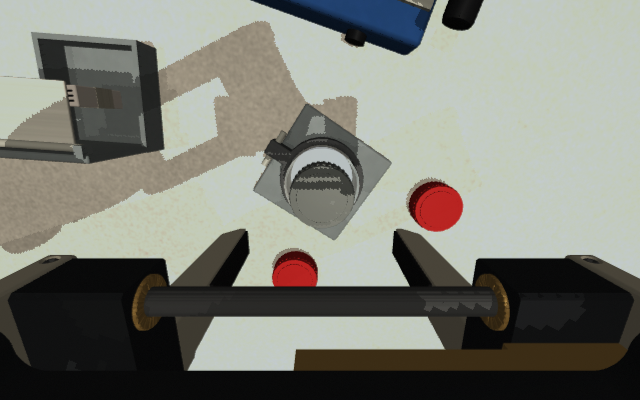

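```bash
python3 - <<'E'
import cv2
a=cv2.imread("pics/w1.png");b=cv2.imread("pics/w2.png")
cv2.imwrite("pics/w1c.png",cv2.resize(a[195:340,265:380],None,fx=4,fy=4,interpolation=cv2.INTER_NEAREST))
cv2.imwrite("pics/w2c.png",cv2.resize(b[130:240,260:400],None,fx=5,fy=5,interpolation=cv2.INTER_NEAREST))
E
```

```text
(no output)
```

View pics/w1c.png

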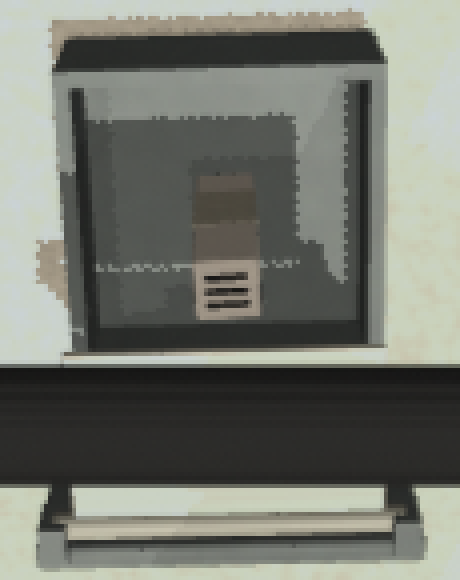

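View pics/w2c.png

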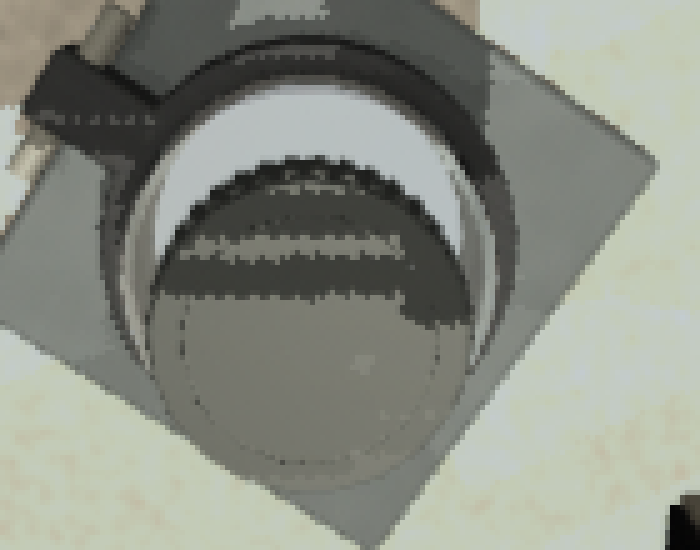

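```bash
python3 - <<'E'
from h import *
import pickle
d=pickle.load(open("w1.pkl","rb")); e=pickle.load(open("w2.pkl","rb"))
T=lambda x,y:(265+x/4-.4,195+y/4-.4)
U=lambda x,y:(260+x/5-.4,130+y/5-.4)
q=lambda D,p,z:np.round(onz(D,*p,z)[:2],1)
print("cap",q(e,U(312,332),120), "L/R dia",np.linalg.norm(q(e,U(150,332),120)-q(e,U(474,332),120)))
print("plate corners r,b",q(e,U(658,165),12),q(e,U(372,548),12))
print("can corners",[q(d,T(*c),76) for c in [(195,265),(258,262),(260,318),(196,320)]],q(d,T(227,291),76))
a,b=q(d,T(52,72),40),q(d,T(386,62),40); print("rim",a,b,np.linalg.norm(a-b),"yaw",np.arctan2(a[0]-b[0],b[1]-a[1]) )
v=(a-b)/np.linalg.norm(a-b); print("y dir",v)
a,b=q(d,T(66,540),128),q(d,T(394,532),128);print("flap hinge",a,b,np.linalg.norm(a-b))
a,b=q(d,T(36,565),131),q(d,T(428,555),131);print("wall outer",a,b,np.linalg.norm(a-b))
a,b=q(d,T(63,356),128),q(d,T(386,347),128);print("flap edge",a,b,np.linalg.norm(a-b))
# bottom of canister +x face on floor z=6
a,b=q(d,T(200,176),6),q(d,T(254,176),6);print("can bottom?",a,b)
E
```

```text
cap [ 532.5 -271. ] L/R dia 64.93935632572902
plate corners r,b [ 589.  -348.3] [ 454.5 -329.1]
can corners [array([508.7,  28.6]), array([516.8,   9.7]), array([497.7,   1.8]), array([489.7,  21.5])] [503.4  15.5]
rim [542.5  93.9] [585.3 -12.6] 114.77843874177762 yaw -2.7594684167014867
y dir [-0.37289233  0.92787462]
flap hinge [437.1  42.3] [473.3 -48.1] 97.37864242224781
wall outer [428.2  48.3] [471.4 -59.2] 115.85547030675764
flap edge [496.1  62.2] [530.1 -22.1] 90.89823980694017
can bottom? [508.9  28.5] [516.1   8.9]
```

```bash
python3 - <<'E'
from bench import robot
from h import *
import pickle
X,Y=532,-270.8
y0,y1=.15,1.45
robot.move_ptp([X,Y,150],[np.pi,0,y0])
robot.move_linear([X,Y,90],speed=120,f_stop=15)
print(robot.current_tcp_pos(),robot.current_contact_force())
robot.move_gripper(0.0)
print("w",robot.current_gripper_width()*93,robot.current_contact_force(),robot.current_tcp_pos())
robot.move_linear([X,Y,90+1.3*3.82],ori=[np.pi,0,y1],speed=4)
print(robot.current_t(),robot.current_tcp_pos(),robot.current_eef_rot(),robot.current_contact_force(),robot.current_ft_torque(),robot.current_gripper_width()*93)
robot.move_gripper(.85)
d=robot.get_image("wrist"); cv2.imwrite("pics/w3.png",d["img"]); pickle.dump(d,open("w3.pkl","wb"))
d=robot.get_image("scene"); cv2.imwrite("pics/s3.png",cv2.resize(d["img"][130:280,150:370],None,fx=3,fy=3))
print(robot.current_t(),robot.current_contact_force())
E
```

```text
[ 532.88394241 -271.44186693   91.38773742] [ 0.11770724 -0.16464599 -0.0368674 ]
w 65.78869308563925 [-0.9323915   1.19087763  1.85132368] [ 532.20479024 -270.9562072    90.42640466]
7.5 [ 531.89564529 -270.69773509   94.73579172] [-3.14125472e+00 -2.68479531e-04  1.44923967e+00] [ 0.18833426  0.16408029 -0.83429473] [-0.04612011  0.08468106 -0.01039436] 66.21186681332752
8.075 [ 0.68783401  0.53095656 -0.3821925 ]
```

```bash
python3 -c "
import cv2,numpy as np
a=cv2.imread('pics/w3.png')[130:300,200:440]
b=cv2.imread('pics/s3.png')
cv2.imwrite('pics/s3b.png',b)
cv2.imwrite('pics/w3c.png',cv2.resize(a,None,fx=3,fy=3))"
```

```text
(no output)
```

View pics/w3c.png

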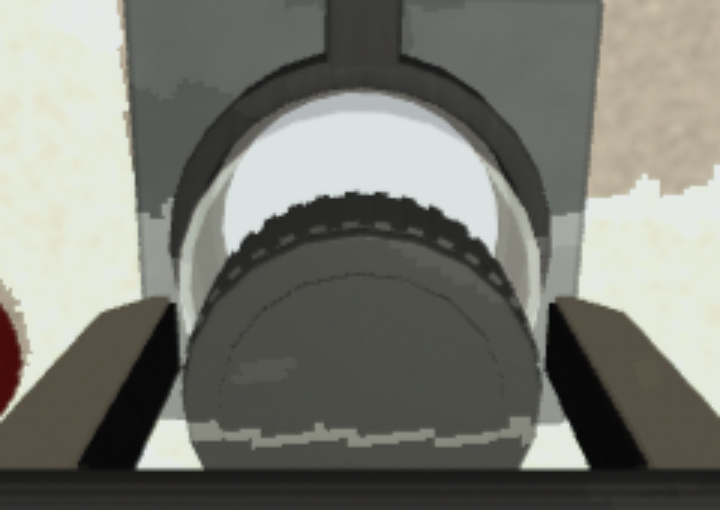

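View pics/s3b.png

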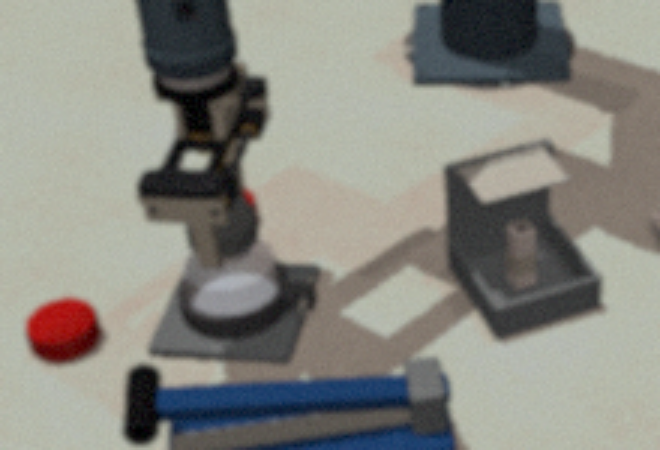

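```bash
python3 - <<'E'
from h import *
import pickle
for f,y in (("w2.pkl",.45),("w3.pkl",1.45)):
    d=pickle.load(open(f,"rb"))
    for z in (120,122.5,125):
        p=[532+33*np.cos(y),-271+33*np.sin(y),z]
        l=[532+33*np.sin(y),-271-33*np.cos(y),z]; r=[532-33*np.sin(y),-271+33*np.cos(y),z]
        print(f,z,proj(d,p).round(1),(proj(d,l)-proj(d,r)).round(1))
E
```

```text
w2.pkl 120 [321.9 163.6] [65.9  0.1]
w2.pkl 122.5 [321.9 164. ] [66.5  0.1]
w2.pkl 125 [321.9 164.5] [67.   0.1]
w3.pkl 120 [322.4 204.2] [118.6  -0. ]
w3.pkl 122.5 [322.4 205.6] [120.5  -0. ]
w3.pkl 125 [322.5 207.1] [122.4  -0. ]
```

```bash
python3 - <<'E'
from bench import robot
from h import *
import pickle
X,Y=532,-270.8
y0,y1=.15,1.45
z=94.9
for k in range(2):
    robot.move_linear([X,Y,z],ori=[np.pi,0,y0],speed=150) if 0 else robot.move_ptp([X,Y,z],[np.pi,0,y0])
    robot.move_gripper(0.0)
    w=robot.current_gripper_width()*93
    z+=1.3*3.82
    robot.move_linear([X,Y,z],ori=[np.pi,0,y1],speed=4)
    print(robot.current_t(),w,robot.current_tcp_pos(),robot.current_eef_rot()[2],robot.current_contact_force(),robot.current_ft_torque())
    if k==0: robot.move_gripper(.85)
    d=robot.get_image("wrist"); cv2.imwrite(f"pics/w{4+k}.png",d["img"][130:300,200:440]); pickle.dump(d,open(f"w{4+k}.pkl","wb"))
E
python3 -c "
import cv2,numpy as np
a=np.hstack([cv2.imread('pics/w%d.png'%i)[:,50:200] for i in (4,5)])
cv2.imwrite('pics/w45.png',cv2.resize(a,None,fx=2.6,fy=2.6))"
```

```text
11.0833 66.15942221776241 [ 531.88834695 -270.75567138   99.84617928] 1.449293179269019 [-0.56979458 -0.53599264  0.89036308] [-0.07616129  0.2138631  -0.03565196]
14.6167 65.78671020713077 [ 531.88421349 -270.75299989  104.83965034] 1.449267076447458 [-1.00322304  0.40096566  1.32758111] [-0.01187256  0.2917207  -0.03640891]
```

View pics/w45.png

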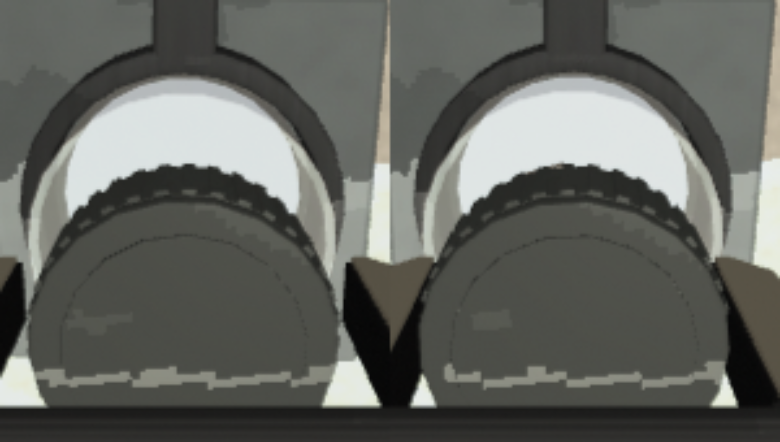

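```bash
python3 - <<'E'
from bench import robot
from h import *
X,Y=532,-270.8
st=robot.move_linear([X,Y,135],speed=60,f_stop=12)
print(st,robot.current_tcp_pos(),robot.current_contact_force(),robot.current_gripper_width()*93)
if not st:
    robot.move_linear([X,Y,220],speed=200)
    d=robot.get_image("scene"); cv2.imwrite("pics/s6.png",cv2.resize(d["img"][100:280,150:370],None,fx=3,fy=3))
    print(robot.current_t(),robot.current_contact_force(),robot.current_gripper_width()*93)
E
```

```text
False [ 532.01155263 -270.79935675  135.19404138] [ 0.09886559 -0.04937123 -0.90095817] 66.15105782375402
15.9417 [-0.07461106 -0.11621813 -0.64544494] 65.93556152002988
```

View pics/s6.png

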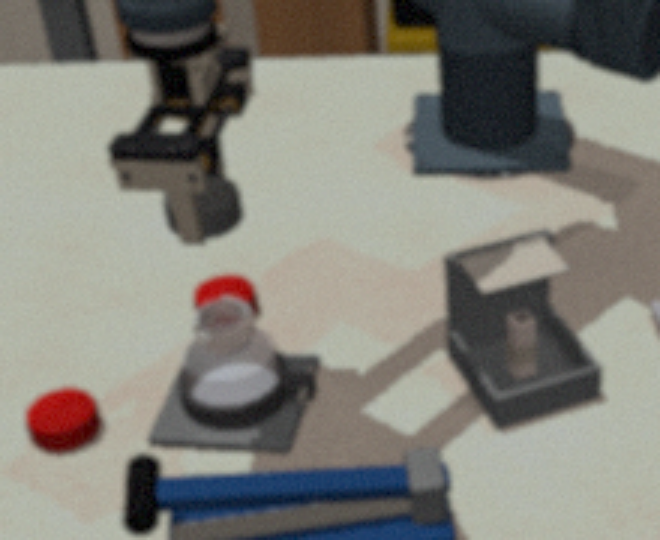

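```bash
python3 - <<'E'
from bench import robot
from h import *
X,Y=487,252
robot.move_ptp([X,Y,150],[np.pi,0,1.70])
robot.move_linear([X,Y,30],speed=150)
st=robot.move_linear([X,Y,6],speed=25,f_stop=4)
print(st,robot.current_tcp_pos(),robot.current_contact_force(),robot.current_t())
robot.move_gripper(.85)
robot.move_linear([X,Y,80],speed=120)
robot.move_linear([X,Y,200],speed=200)
c,s=np.cos(.37),np.sin(.37)
d=robot.get_image("wrist"); cv2.imwrite("pics/w7.png",d["img"])
print(robot.current_t(),robot.current_contact_force(),robot.current_gripper_width())
E
```

```text
False [487.14661773 252.05003902   6.1522588 ] [-0.14346174  0.02143407 -0.52022336] 19.9167
21.9583 [-0.33666981  0.0151059   0.2082843 ] 0.8523740966492112
```

View pics/w7.png

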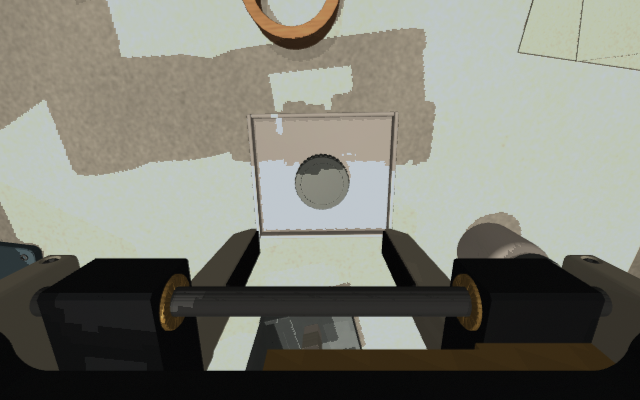

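```bash
python3 - <<'E'
from bench import robot
from h import *
X,Y=503.4,15.5
robot.move_gripper(.5)
robot.move_ptp([X,Y,170],[np.pi,0,.38])
st=robot.move_linear([X,Y,95],speed=70,f_stop=12)
print(st,robot.current_tcp_pos(),robot.current_contact_force())
if not st:
    st=robot.move_linear([X,Y,51],speed=50,f_stop=8)
    print(st,robot.current_tcp_pos(),robot.current_contact_force())
d=robot.get_image("wrist"); cv2.imwrite("pics/w8.png",d["img"])
d=robot.get_image("scene"); cv2.imwrite("pics/s8.png",cv2.resize(d["img"][140:260,260:400],None,fx=5,fy=5))
print(robot.current_t())
E
```

```text
False [503.87657461  15.48942819  95.44119804] [-0.06797096 -0.03300084  1.02068951]
False [503.73758176  15.55794148  51.17391904] [ 1.21235625  0.42210442 -0.45275992]
25.9917
```

View pics/w8.png

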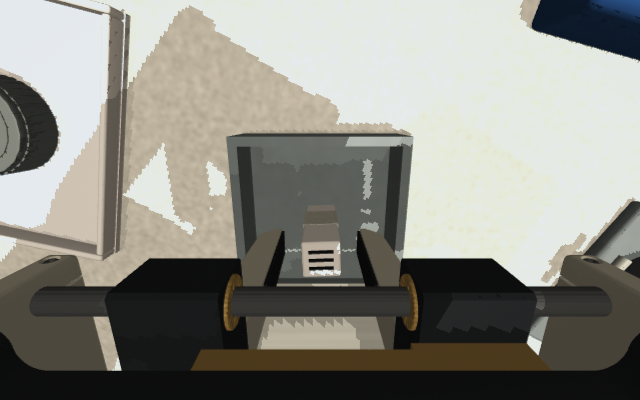

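View pics/s8.png

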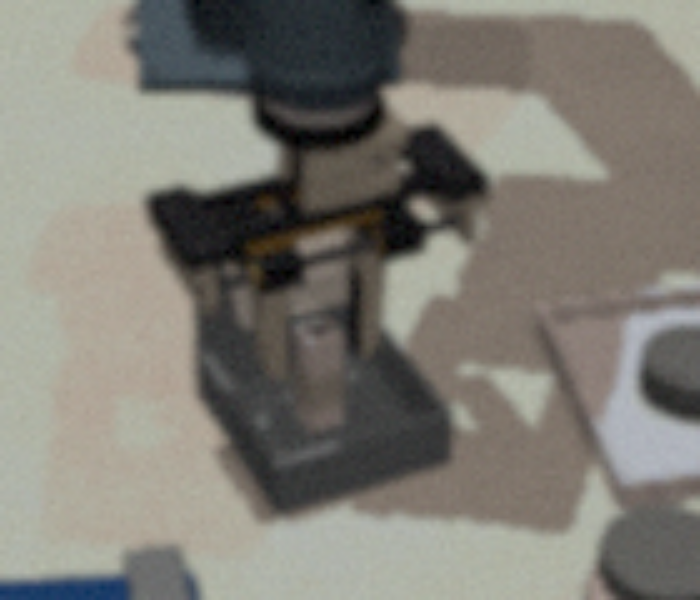

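```bash
python3 - <<'E'
from bench import robot
from h import *
X,Y=503.4,15.5
robot.move_gripper(0.0)
print("w",robot.current_gripper_width()*93,robot.current_contact_force())
c,s=np.cos(.37),np.sin(.37)
robot.move_linear([X,Y,53.5],speed=30)
robot.move_linear([X+30*c,Y+30*s,53.5],speed=60,f_stop=15)
print(robot.current_tcp_pos(),robot.current_contact_force(),robot.current_gripper_width()*93)
robot.move_linear([X+30*c,Y+30*s,120],speed=100,f_stop=15)
robot.move_linear([X+30*c,Y+30*s,205],speed=200)
d=robot.get_image("wrist"); cv2.imwrite("pics/w9.png",d["img"])
e=robot.get_image("scene"); cv2.imwrite("pics/s9.png",cv2.resize(e["img"][100:260,200:400],None,fx=4,fy=4))
p=robot.current_tcp_pos();print(p,robot.current_gripper_width()*93,robot.current_t())
# predicted pixel of canister top centre if centred
print(proj(d,[p[0],p[1],p[2]+25]))
for k in (-5,5): print(k,proj(d,[p[0]+k*np.cos(.38),p[1]+k*np.sin(.38),p[2]+25]))
E
```

```text
w 22.4083552342979 [0.91961026 0.53169549 0.42583275]
[531.0967687   26.49739302  53.17686253] [ 0.70672567 -0.31941797 -0.62220971] 21.76240337980836
[530.0535771   26.52209828 202.83454434] 22.040334576593047 28.9
[320.21575136 259.4951045 ]
-5 [320.21801208 267.47915463]
5 [320.2134505  251.36927253]
```

View pics/w9.png

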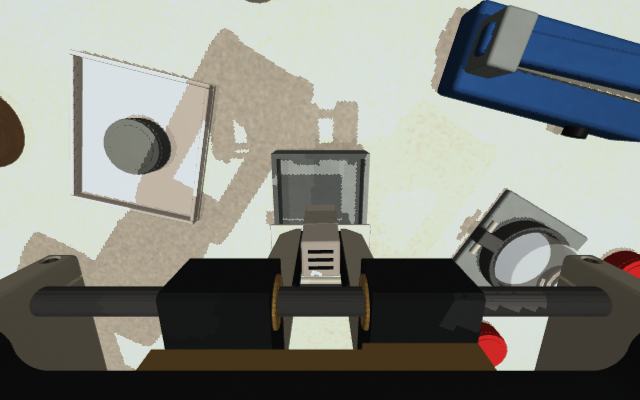

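View pics/s9.png

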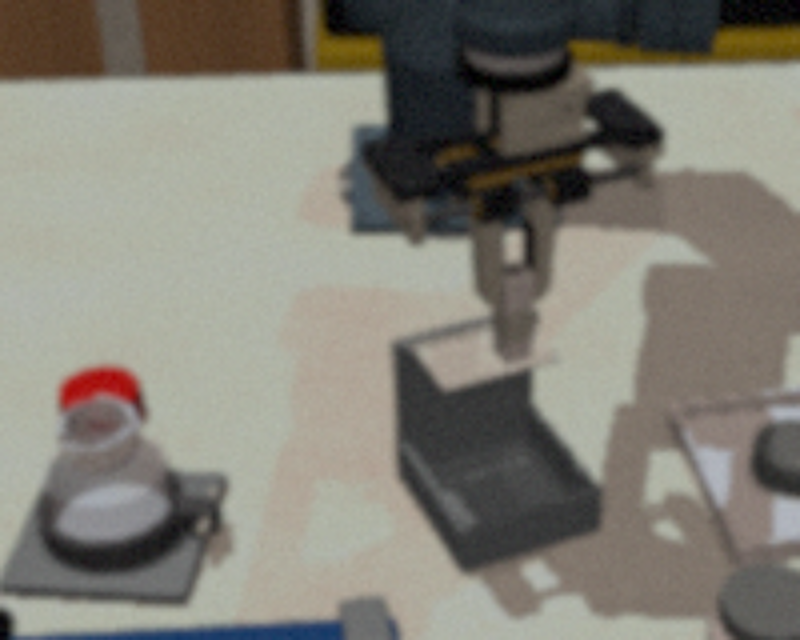

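```bash
python3 - <<'E'
from bench import robot
from h import *
X,Y=532,-270.9
d=robot.get_image("wrist"); p=robot.current_tcp_pos()
print("bottom front edge predicted",proj(d,[p[0]+11*np.cos(.38),p[1]+11*np.sin(.38),p[2]-45]),"top front",proj(d,[p[0]+11*np.cos(.38),p[1]+11*np.sin(.38),p[2]+25]))
robot.move_ptp([X,Y,205],[np.pi,0,.38])
robot.move_linear([X,Y,170],speed=100)
d=robot.get_image("wrist"); cv2.imwrite("pics/w10.png",d["img"])
e=robot.get_image("scene"); cv2.imwrite("pics/s10.png",cv2.resize(e["img"][100:270,150:330],None,fx=3.5,fy=3.5))
print(robot.current_tcp_pos(),robot.current_gripper_width()*93,robot.current_t())
E
```

```text
bottom front edge predicted [320.90690737 203.32228023] top front [320.78944591 241.22982834]
[ 532.60863866 -270.83134055  170.86618534] 21.929687044379026 30.6917
```

View pics/w10.png

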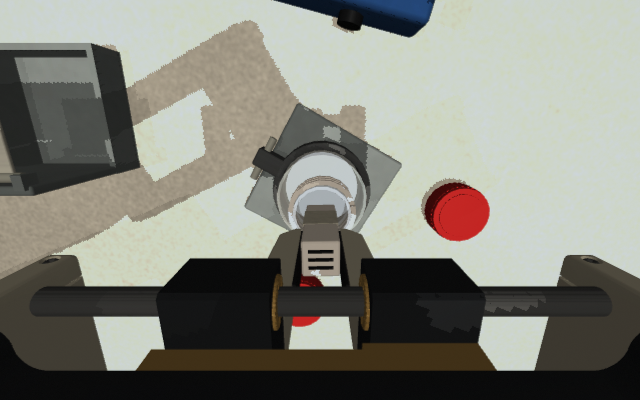

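View pics/s10.png

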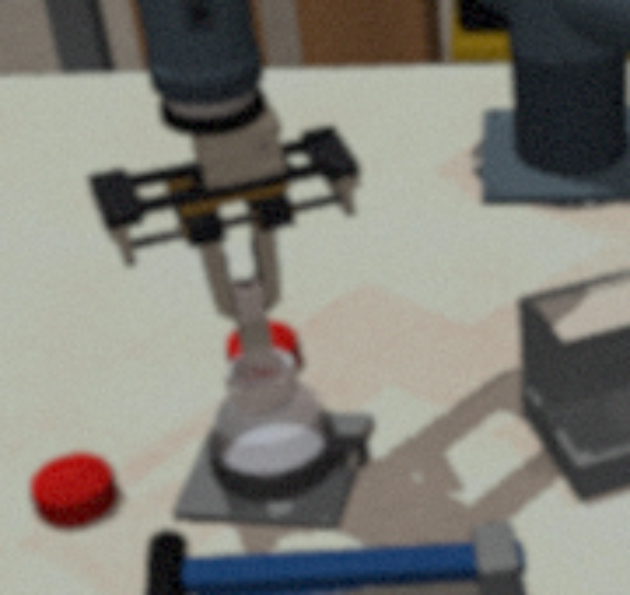

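```bash
python3 - <<'E'
from bench import robot
from h import *
X,Y=532,-270.9
st=robot.move_linear([X,Y,118.5],speed=50,f_stop=5)
print(st,robot.current_tcp_pos(),robot.current_contact_force())
e=robot.get_image("scene"); cv2.imwrite("pics/s11.png",cv2.resize(e["img"][120:270,170:310],None,fx=4,fy=4))
d=robot.get_image("wrist"); cv2.imwrite("pics/w11.png",d["img"][120:300,220:420])
E
```

```text
False [ 532.25058253 -271.05549322  118.89469595] [ 0.25452108 -0.38487393 -0.48471318]
```

View pics/s11.png

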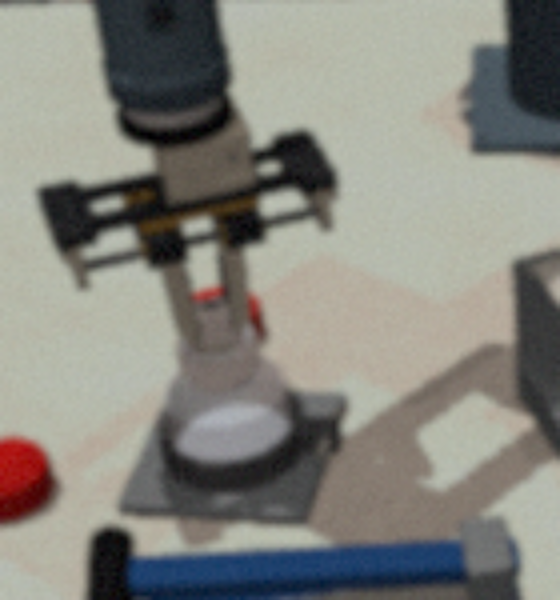

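View pics/w11.png

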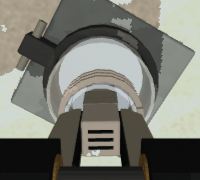

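```bash
python3 - <<'E'
from bench import robot
from h import *
X,Y=532,-270.9
robot.move_gripper(.6)
robot.sleep(.5)
robot.move_linear([X,Y,230],speed=150)
robot.sleep(.3)
d=robot.get_image("wrist"); cv2.imwrite("pics/w12.png",d["img"])
e=robot.get_image("scene"); cv2.imwrite("pics/s12.png",cv2.resize(e["img"][120:320,150:470],None,fx=2.5,fy=2.5))
cv2.imwrite("pics/w12c.png",cv2.resize(d["img"][100:260,230:420],None,fx=4,fy=3.7))
t=robot.get_image("top"); cv2.imwrite("pics/t12.png",t["img"])
print(robot.current_t(),robot.current_contact_force())
E
```

```text
34.5583 [-0.5454724  -0.03632231 -0.17705709]
```

View pics/w12c.png

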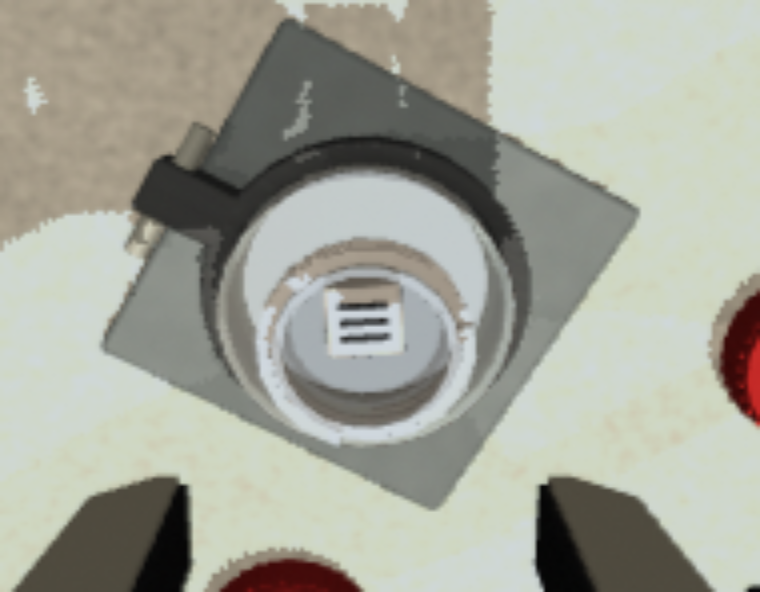

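View pics/s12.png

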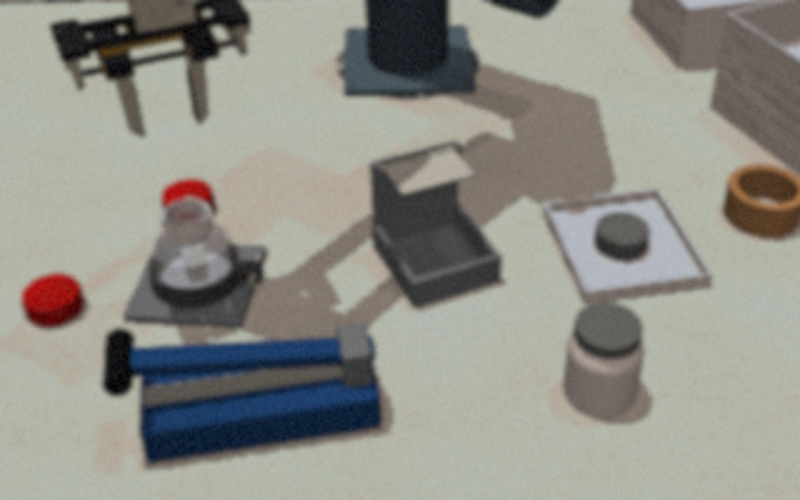

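View pics/t12.png

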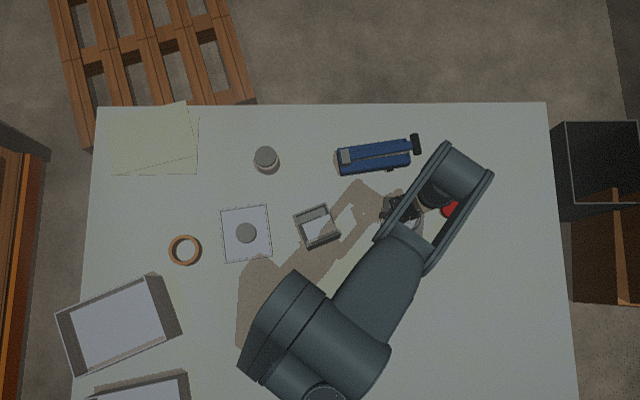

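The canister stands upright on the jar's floor: its top shows through the mouth at about (321,187) in the full wrist picture. The cap lies flat in the tray, at (246,233) in the top view. The flap is shut, and the sealer, spare jar and tape are at the same pixels as at the start.

```bash
python3 - <<'E'
from bench import robot
robot.hand_in(); print(robot.current_t())
E
```

```text
the job is handed in; nothing more can be done
the job is handed in; nothing more can be done
```

The job is done and handed in at about 34.6 s of the 66 s allowed.

- **Cap:** I unscrewed it in three strokes of 1.3 rad, regripping between them, and it lifted off with no resistance. It was released 1–3 mm above the tray floor and lies flat, top up, near the middle of the tray.
- **Canister:** The open fingers pushed the flap down and gripped the canister, which I drew 30 mm clear before lifting. I lowered it about 40 mm into the jar's mouth without contact and let go. The fingers do not fit through the mouth, so it fell the last 55–60 mm or so.

**Last checks:** The last pictures show the canister standing upright on the jar's floor, the flap shut, and the sealer, spare jar and tape where they were. The robot was clear of everything. The contact-force readings I took stayed below about 3 N.

**One disagreement:** After the first stroke the picture put the cap's rise at about 2–2.5 mm, where about 4–5 mm was expected. Later pictures showed it rising with the gripper, and it came free as planned.

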